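# Load a spare caster wheel into the sprung magazine

### The arm

A 6-joint arm with a two-finger parallel gripper is mounted at the origin on the work surface. World frame = base frame: x ahead of the robot, y to its left, z up, the work surface at z = 0. Lengths are in m, angles in rad, forces in N, time in s.
With the tool pointing down it reaches from about 0.325 to 1 m from the base axis. Payload 5.1 kg.
Tool frame: the origin (TCP) lies midway between the tips of the shut fingers; the grasp point (between the pads) lies behind it (robot.hold_point_z is the z of the grasp point in the tool frame, in m); z points along the fingers, y is the line along which they close (so a half turn about z gives the same grasp; the last joint's range is limited). The gripper opens to 85 mm and grips with 20 to 120 N. Pads are 22 mm wide; open, the fingers measure 114 mm over their backs; the gripper's body (76 mm by 85 mm) begins 54 mm behind the grasp point. The pads swing forward as they close: fully open they stand 13 mm farther back than shut.
Start: joints at [-1.349, 0.124, 1.65, -0, 1.367, -0.083], TCP at [0.195, -0.62, 0.206] pointing down, gripper open.
Joint ranges: [-2.61, 2.61], [-1.02, 2.33], [0.03, 2.71], [-1.35, 4.49], [0.32, 2.68], [-2.91, 2.91]. Speed limits (rad/s): [2.57, 2.57, 3.14, 3.14, 3.14, 3.14].

### API

Orientations are given as a rotation vector (axis times angle).
In Python, from cell import get_obs, snapshot, calibration, robot gives the robot as it stands.
- The arm moves only by the shell command python3 -m creep 'ROWS' [FORCE]. ROWS is JSON, a list of rows, each an object of numbers: "x", "y", "z": the shift along the tool's x, y, z in mm; "wx", "wy", "wz": the turn, a rotation vector about the tool's x, y, z in degrees; "gripper": the finger opening in mm, from 0 to 85.4. A call has exactly 5 rows; each row is the pose to reach, as a shift and turn from the pose commanded when the call began, along the tool's axes at that moment; what a row does not reach only later rows make up. A row lasts 1/8 s, in which the tool goes at most 62.5 mm and 10.7 degrees, less where a joint would pass 70% of its speed; a pose out of reach is approached as far as the arm can. A call with a gripper value outside its range is refused whole. The fingers move at their own pace and stop on an object; FORCE is the grip in N (left out, the last holds). Time passes only in rows, so rows that repeat a pose let the fingers close, or fill a call up. It gives the time, the measured TCP pose, the force and the opening at its end, in the units of the state.
- get_obs(): the state, without advancing time (a new reading comes with each control period).
- snapshot(name): name is "scene" or "top" or "wrist"; returns (picture, depth): 480x640x3 uint8, red, green, blue; 480x640 float32, m along the optical axis (not along the pixel's ray), 0 where there is no reading.
- calibration(name): a dict with "K" (3x3 intrinsics, pixels), "extrinsics" (4x4, takes a point from camera to world coordinates). Camera axes: x right, y down, z forward; pixel columns grow to the right and rows downward; lengths in m; the calibration is good to about 2 mm. A picture is of the moment at which its call begins: read the wrist's pose just before it. calibration takes no time and is no camera call; for the wrist camera it gives the pose at the moment of the call.
- robot.close_job(): hands the job in, once; it reports no verdict.
The state is a dict: "clock": time; "joints": joint angles; "joint_velocities": joint speeds; "joint_efforts": joint torques, N m; "ee_pos": TCP position; "ee_rot": TCP orientation; "ft_force": force on the tool from outside, world axes, zero at the start; "moment": the same for the moment, N m; "grip_width": opening from 0.0 (shut) to 1.0 (fully open).
Only numpy, scipy, OpenCV 4.12 (cv2) and the standard library are available. Lean on these libraries where they do the work, as an engineer would, in place of code of your own. Each camera call takes 0.05 s, during which the arm holds its last target. There are 200 camera calls.

### The job

The sprung magazine on the bench already holds one caster wheel: find the loose wheel of the same size on the bench (not the smaller or the larger one) and lay it flat on top of the wheel in the magazine. Then press it down between the four posts until its top is level with the tops of the posts or a little lower, and leave it there.

Things in the scene. Friction and masses are not known exactly. Their poses are not given: they have to be found in the camera images.
- wheel: The spare caster wheel to load, lying flat on the bench: black tyre, grey core, white hub, 62 mm in diameter, 25 mm thick, about 0.12 kg, the same on both sides. A smaller wheel (42 mm) and a larger one (92 mm) lie near it, at least 120 mm away centre to centre. Origin at the wheel's centre, 12.5 mm above the bench; z is its axle.
- stock_wheel: The equal wheel (62 mm diameter, 25 mm thick) that already lies flat on the magazine's platform, between the posts, its top 3 mm below the post tops. Origin at its centre; z is its axle.
- magazine_rim (a point): Point on the upright centre line of the fixed magazine, level with the tops of its four posts, 120 mm above the bench. White base plate 124 mm square; x and y along its edges, z up. The round-topped 12 mm steel posts stand on the diagonals, centres 41.5 mm from the centre line: 4 mm play round a wheel, 46 mm gaps between posts along x and y.
- platform (a joint): How far the round platform under the wheels has sunk, m: 0 at the top (start), 0.032 at its stop. A spring and a drag brake carry it: it holds a wheel's weight, sinks under a push of 8 to 14 N and stays where left. A second wheel laid on the first stands 22 mm above the posts: sink 22 mm to bring it level; at the stop it lies 10 mm below, still good.
Not all that is in view belongs to the job. Leave any blue look-alike of the part that bears magazine_rim alone. What is shaped like the stock_wheel but green is not meant.

How it is judged:
At the end, for the whole second after the job is handed in: The spare wheel rests flat (within 10 degrees) between the posts on top of the first wheel, within 12 mm of the magazine's centre line, its top from 5 mm above to 15 mm below the tops of the posts, the platform sunk at least 12 mm with it, and it is at rest (horizontal distance between each of wheel, stock_wheel and magazine_rim below 0.012 m and z of wheel in the frame of magazine_rim between -0.0275 and -0.0075 m and angle between the z axis of wheel and the z axis of magazine_rim, either way round below 0.175 rad and z of stock_wheel in the frame of magazine_rim below -0.03 m and value of joint platform above 0.012 m and linear speed of wheel below 0.02 m/s); the robot touches nothing.
It also fails if it takes over 40 s, if anything falls off the work surface, if the arm or the gripper's body presses on something with over 40 N, if the wrist force passes 120 N, or if a joint passes its speed limit or range.

## Working session

There is one attempt and no reset: what is moved stays moved. The work goes in short steps, Python scripts to look and compute and a shell command to move; the robot and the scene stay as the last step left them, time stands still between calls to the robot, and variables do not carry over. Pictures are saved under pics/ and viewed, on a budget of 10 in all, crops included, one or two more only if the job needs it, and the job is handed in when it is done.

```bash
mkdir -p pics; ls; cat > h.py <<'E'
import numpy as np, cv2
from cell import get_obs, snapshot, calibration, robot
def grab(n,tag):
    c=calibration(n); p,d=snapshot(n); np.savez(f'pics/{tag}.npz',p=p,d=d,K=c['K'],E=c['extrinsics'])
    cv2.imwrite(f'pics/{tag}.png',p[:,:,::-1]); return p,d
def w(tag,u,v,z=None):
    f=np.load(f'pics/{tag}.npz');K=f['K'];E=f['E'];d=f['d'][v,u]
    r=np.array([(u-K[0,2])/K[0,0],(v-K[1,2])/K[1,1],1])
    if z is not None: d=(z-E[2,3])/(E[:3,:3]@r)[2]
    return E[:3,:3]@(r*d)+E[:3,3]
E
python3 - <<'E'
from h import *
grab('top','top0');grab('scene','sc0')
o=get_obs();print(o['clock'],o['ee_pos'],o['ee_rot'],o['ft_force'],o['grip_width'],robot.hold_point_z)
E
```

```text
pics
0.1 [ 0.19491884 -0.61944606  0.20483642] [-3.10326593e+00 -4.76618735e-01  1.73286452e-04] [ 0.13580845 -0.54205591 -0.43698257] 1.00187361130184 -0.0187
```

View pics/top0.png

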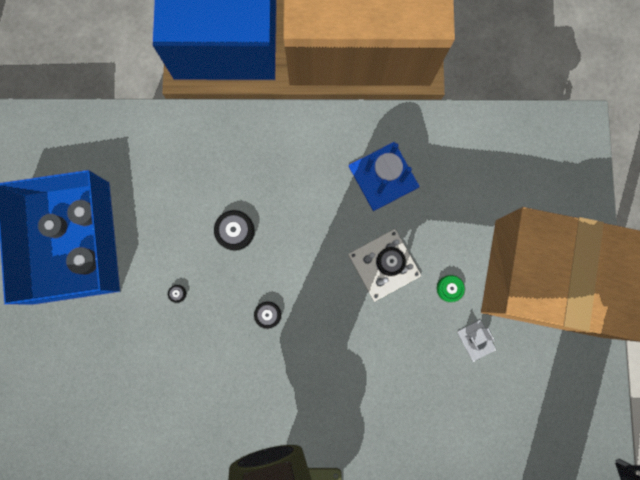

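View pics/sc0.png

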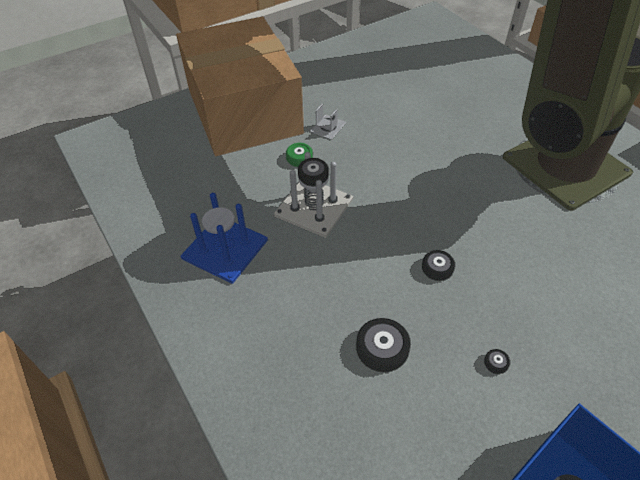

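Top view: the loose wheels are at (234,230), large; (177,293), small; and (267,315), medium. The white magazine with the stock wheel is at (391,261). The blue look-alike at (384,176) and the green wheel at (451,288) are not meant. The scene view agrees. I'll measure the sizes and confirm in an enlarged crop.

```bash
python3 - <<'E'
from h import *
f=np.load('pics/top0.npz');p,d=f['p'],f['d']
hs=np.array([[w('top0',u,v)[2] for u in range(640)] for v in range(100,440)])
for n,(u,v),R,z0 in [('L',(234,230),30,.012),('S',(177,293),18,.006),('M',(267,315),22,.012),('stock',(391,261),16,.1)]:
    P=np.array([w('top0',a,b) for a in range(u-R,u+R) for b in range(v-R,v+R) if hs[b-100,a]>z0])
    zt=np.percentile(P[:,2],90);T=P[P[:,2]>zt-.006]
    c,r=cv2.minEnclosingCircle((T[:,:2]*1000).astype(np.float32)); print(n,c,'diam',2*r,'ztop',zt,len(T),T[:,:2].mean(0))
img=p[200:360,150:470,::-1]
cv2.imwrite('pics/c1.png',cv2.resize(img,None,fx=2.5,fy=2.5,interpolation=cv2.INTER_CUBIC))
E
```

```text
L (551.7526245117188, 62.724212646484375) diam 298.1847839355469 ztop 0.03377059596655809 1088 [0.61930646 0.13673387]
S (468.0283203125, 119.63079833984375) diam 336.5066833496094 ztop 0.02002897190066677 245 [0.47796181 0.26186306]
M (438.9557189941406, 21.08204460144043) diam 140.17005920410156 ztop 0.02722445023897655 503 [0.43104477 0.05987361]
stock (503.0269775390625, -140.82235717773438) diam 212.4124298095703 ztop 0.11863740277701981 603 [ 0.54215908 -0.20304151]
```

View pics/c1.png

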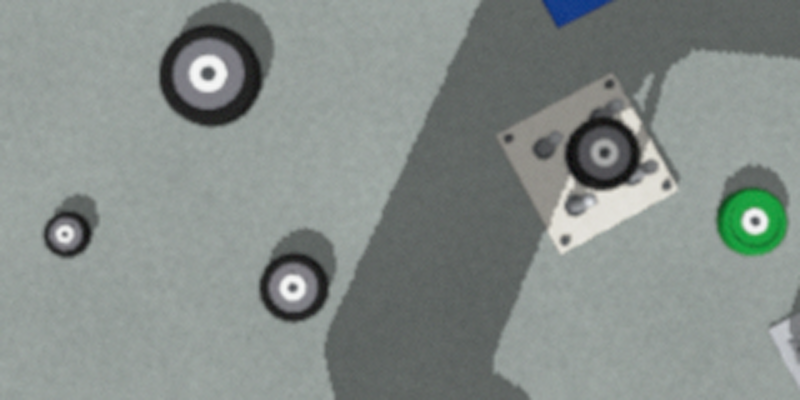

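The crop shows the medium wheel at full-image (267.2,314.8), 27 px across, with the small one (18 px) and the large one (40 px) nearby. The medium one is the 62 mm match. The magazine's plate corners in the crop are at (498,136), (614,75), (678,187) and (561,253), and the stock wheel's centre is at (603,152).

```bash
python3 - <<'E'
from h import *
c=lambda x,y,z:w_(150+x/2.5-.3,200+y/2.5-.3,z)
def w_(u,v,z):
    f=np.load('pics/top0.npz');K=f['K'];E=f['E'];r=E[:3,:3]@np.array([(u-K[0,2])/K[0,0],(v-K[1,2])/K[1,1],1]);return E[:3,3]+r*(z-E[2,3])/r[2]
M=c(293,287,.025);print('M',M,'diam',np.linalg.norm(c(260,287,.02)-c(328,287,.02)))
print('S d',np.linalg.norm(c(44,235,.015)-c(91,235,.015)),'L d',np.linalg.norm(c(160,75,.02)-c(262,75,.02)))
P=np.array([c(*q,.006) for q in [(498,136),(614,75),(678,187),(561,253)]])
print('plate',P.mean(0),[np.linalg.norm(P[i]-P[i-1]) for i in range(4)])
e=[np.degrees(np.arctan2(*(P[(i+1)%4]-P[i])[1::-1]))%90 for i in range(4)];print('yaw',e)
print('stock',c(603,152,.117), 'cam',np.load('pics/top0.npz')['E'][:3,3])
from scipy.spatial.transform import Rotation as R
o=get_obs();Rm=R.from_rotvec(o['ee_rot']).as_matrix();print(Rm)
W=calibration('wrist');T=np.eye(4);T[:3,:3]=Rm;T[:3,3]=o['ee_pos'];print(np.linalg.inv(T)@W['extrinsics'])
print('M in tool mm',1000*Rm.T@(M-o['ee_pos']))
E
```

```text
M [0.43185566 0.06172779 0.025     ] diam 0.0609202272509148
S d 0.0424752417438934 L d 0.0933131522532258
plate [ 0.54481394 -0.20578884  0.006     ] [np.float64(0.12098420437550833), np.float64(0.12200769493308085), np.float64(0.11819006311053216), np.float64(0.1236737713590619)]
yaw [np.float64(27.743795432906417), np.float64(28.62927002501985), np.float64(29.04484935038259), np.float64(27.834863634750466)]
stock [ 0.54464131 -0.20372685  0.117     ] cam [ 0.45172168 -0.04783038  1.18236388]
[[ 9.53909822e-01  3.00093134e-01 -4.03462836e-04]
 [ 3.00093349e-01 -9.53907948e-01  1.89979920e-03]
 [ 1.85250292e-04 -1.93331363e-03 -9.99998114e-01]]
[[ 3.33934837e-04 -9.49605197e-01 -3.13448335e-01  8.03042722e-02]
 [ 9.99999869e-01  1.95665453e-04  4.72581429e-04 -6.73795571e-05]
 [-3.87434771e-04 -3.13448452e-01  9.49605138e-01 -1.68183300e-01]
 [ 0.00000000e+00  0.00000000e+00  0.00000000e+00  1.00000000e+00]]
M in tool mm [ 430.39878326 -578.32635191  181.0345837 ]
```

The measured sizes agree (61, 42 and 93 mm). The magazine is at (0.545,-0.205), yawed about 28.3°. I'll turn the tool so the fingers fall in its gaps (wz about -10.8), keep that yaw throughout, and move above the wheel now.

```bash
python3 -m creep '[{"x":34,"y":-46},{"x":68,"y":-92},{"x":102,"y":-138},{"x":136,"y":-184},{"x":170,"y":-230}]' 60
python3 -m creep '[{"x":34,"y":-46},{"x":68,"y":-92},{"x":102,"y":-138},{"x":136,"y":-184},{"x":170,"y":-230}]'
python3 -m creep '[{"x":30,"y":-40},{"x":60,"y":-80,"wz":-5},{"x":90,"y":-118,"wz":-10.8},{"x":90,"y":-118,"wz":-10.8},{"x":90,"y":-118,"wz":-10.8}]'
python3 - <<'E'
from h import *
grab('wrist','w1'); o=get_obs();print(o['joints'],o['ee_pos'])
E
```

```text
[-1.34862305e+00  1.24346150e-01  1.65134358e+00 -1.12222198e-06
  1.36749991e+00 -8.25825000e-02] [ 0.19490988 -0.61955753  0.20505125]invalid input at $[0]: expected keys x, y, z, wx, wy, wz, gripper
invalid input at $[0]: expected keys x, y, z, wx, wy, wz, gripper
invalid input at $[0]: expected keys x, y, z, wx, wy, wz, gripper
```

View pics/w1.png

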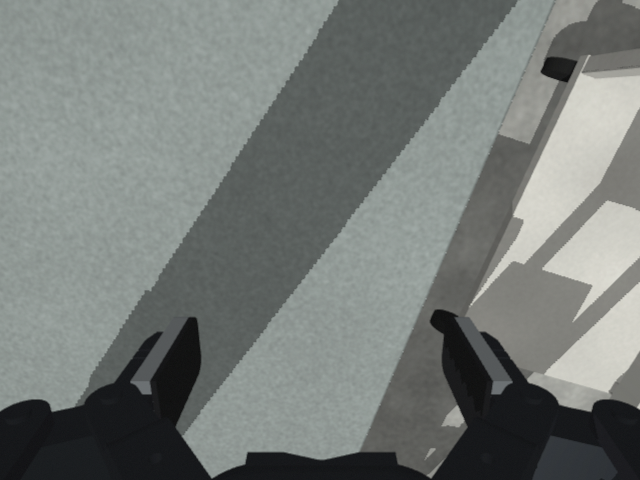

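The calls were refused because every row needs all seven keys, so the arm has not moved; this wrist picture shows only the start position with empty bench and the open fingers. I'll retype them in full.

```bash
python3 -m creep '[{"x":34,"y":-46,"z":0,"wx":0,"wy":0,"wz":0,"gripper":85},{"x":68,"y":-92,"z":0,"wx":0,"wy":0,"wz":0,"gripper":85},{"x":102,"y":-138,"z":0,"wx":0,"wy":0,"wz":0,"gripper":85},{"x":136,"y":-184,"z":0,"wx":0,"wy":0,"wz":0,"gripper":85},{"x":170,"y":-230,"z":0,"wx":0,"wy":0,"wz":0,"gripper":85}]' 60
```

```text
clock: 0.78
ee_pos: [0.2884, -0.3477, 0.2057]
ee_rot: [-3.105, -0.476, -0.0]
ft_force: [0.9, 0.3, 0.9]
grip_width: 0.996
```

```bash
python3 -m creep '[{"x":34,"y":-46,"z":0,"wx":0,"wy":0,"wz":0,"gripper":85},{"x":68,"y":-92,"z":0,"wx":0,"wy":0,"wz":0,"gripper":85},{"x":102,"y":-138,"z":0,"wx":0,"wy":0,"wz":0,"gripper":85},{"x":136,"y":-184,"z":0,"wx":0,"wy":0,"wz":0,"gripper":85},{"x":170,"y":-230,"z":0,"wx":0,"wy":0,"wz":0,"gripper":85}]'
python3 -m creep '[{"x":30,"y":-40,"z":0,"wx":0,"wy":0,"wz":0,"gripper":85},{"x":60,"y":-80,"z":0,"wx":0,"wy":0,"wz":-5,"gripper":85},{"x":90,"y":-118,"z":0,"wx":0,"wy":0,"wz":-10.8,"gripper":85},{"x":90,"y":-118,"z":0,"wx":0,"wy":0,"wz":-10.8,"gripper":85},{"x":90,"y":-118,"z":0,"wx":0,"wy":0,"wz":-10.8,"gripper":85}]'
python3 - <<'E'
from h import *
grab('wrist','w2'); o=get_obs();print(o['joints'],o['ee_pos'])
E
```

```text
clock: 1.4
ee_pos: [0.3814, -0.0774, 0.206]
ee_rot: [3.105, 0.476, 0.001]
ft_force: [0.6, -0.2, 0.1]
grip_width: 0.999
clock: 2.02
ee_pos: [0.4314, 0.0603, 0.2056]
ee_rot: [3.046, 0.767, -0.002]
ft_force: [-0.5, -0.4, -0.1]
grip_width: 1.001
[ 1.45948093e-02 -3.77143694e-01  2.10415752e+00 -3.43918692e-04
  1.41514627e+00  1.09311216e+00] [0.43143626 0.05980068 0.20573398]
```

View pics/w2.png

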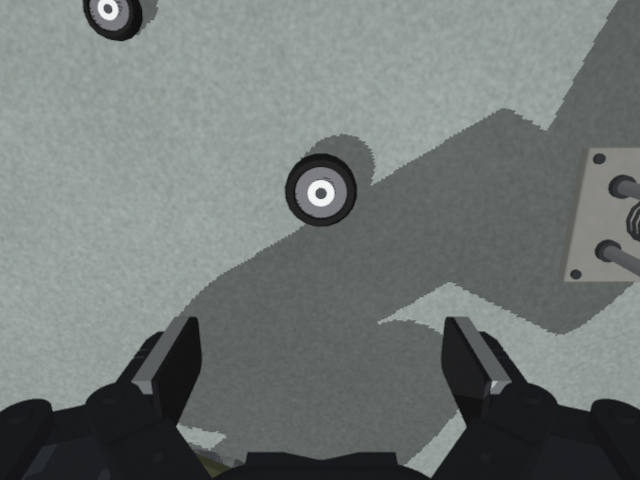

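The wheel's hub is at (320.5,193), centred between the fingers left to right. The magazine plate is at the right edge, with its edges in line with the image columns, so the yaw is right.

```bash
python3 - <<'E'
from h import *
from scipy.spatial.transform import Rotation as R
o=get_obs();Rm=R.from_rotvec(o['ee_rot']).as_matrix()
for v in (193,): 
    q=w('w2',320,v,.025);print(q,1000*Rm.T@(q-o['ee_pos']), w('w2',320,v))
print('tool y angle',np.degrees(np.arctan2(Rm[1,1],Rm[0,1])),Rm[2])
E
```

```text
[0.43434482 0.06273568 0.025     ] [  4.06974352  -1.21897944 180.73128055] [0.43422654 0.06267346 0.02439273]
tool y angle -61.791431386663504 [-6.60115240e-04  4.08305328e-05 -9.99999781e-01]
```

```bash
python3 -m creep '[{"x":3,"y":-1.5,"z":55,"wx":0,"wy":0,"wz":0,"gripper":85},{"x":3,"y":-1.5,"z":110,"wx":0,"wy":0,"wz":0,"gripper":85},{"x":3,"y":-1.5,"z":160,"wx":0,"wy":0,"wz":0,"gripper":85},{"x":3,"y":-1.5,"z":190,"wx":0,"wy":0,"wz":0,"gripper":85},{"x":3,"y":-1.5,"z":202,"wx":0,"wy":0,"wz":0,"gripper":85}]'
python3 -m creep '[{"x":0,"y":0,"z":0,"wx":0,"wy":0,"wz":0,"gripper":50},{"x":0,"y":0,"z":0,"wx":0,"wy":0,"wz":0,"gripper":50},{"x":0,"y":0,"z":0,"wx":0,"wy":0,"wz":0,"gripper":50},{"x":0,"y":0,"z":0,"wx":0,"wy":0,"wz":0,"gripper":50},{"x":0,"y":0,"z":0,"wx":0,"wy":0,"wz":0,"gripper":50}]' 60
python3 - <<'E'
from h import *
grab('wrist','w3')
E
```

```text
clock: 2.7
ee_pos: [0.432, 0.0619, 0.0021]
ee_rot: [-3.047, -0.763, 0.006]
ft_force: [-0.4, 0.1, 1.0]
grip_width: 0.997
clock: 3.32
ee_pos: [0.434, 0.0632, 0.0044]
ee_rot: [3.046, 0.767, 0.001]
ft_force: [0.5, 0.2, -0.2]
grip_width: 0.589
```

View pics/w3.png

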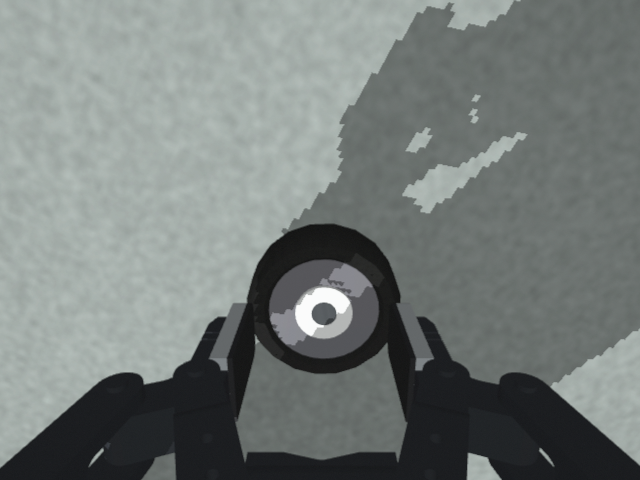

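The opening is 50 mm, the full amount commanded, where 62 mm was expected. In the picture the wheel's hub at (323,313) looks ahead of the pads (about rows 300-410). I'll measure that offset.

```bash
python3 - <<'E'
from h import *
from scipy.spatial.transform import Rotation as R
o=get_obs();Rm=R.from_rotvec(o['ee_rot']).as_matrix();f=np.load('pics/w3.npz');print(o['grip_width'],o['ee_pos'])
def t(u,v,z=None): print((u,v),z,np.round(1000*Rm.T@(w('w3',u,v,z)-o['ee_pos']),1),np.round(w('w3',u,v,z),4))
for u,v in [(323,313),(308,313),(323,230),(323,366),(290,313),(365,313)]: t(u,v,.025);t(u,v)
for u,v in [(242,310),(232,350),(236,400),(240,420),(408,312),(420,350)]: t(u,v)
E
```

```text
0.5871068881151589 [0.43383571 0.06316705 0.00426827]
(323, 313) 0.025 [  0.4   0.8 -20.7] [0.4345 0.0626 0.025 ]
(323, 313) None [  0.7   0.8 -21.4] [0.4349 0.0628 0.0257]
(308, 313) 0.025 [  0.4  -5.1 -20.7] [0.4318 0.0678 0.025 ]
(308, 313) None [  0.2  -5.1 -20.4] [0.4316 0.0677 0.0247]
(323, 230) 0.025 [ 34.3   0.7 -20.7] [0.4644 0.0788 0.025 ]
(323, 230) None [ 31.1   0.8 -10.3] [0.4616 0.0772 0.0145]
(323, 366) 0.025 [-23.9   0.9 -20.7] [0.4132 0.0511 0.025 ]
(323, 366) None [-23.6   0.9 -21.2] [0.4135 0.0512 0.0254]
(290, 313) 0.025 [  0.4 -12.1 -20.7] [0.4284 0.074  0.025 ]
(290, 313) None [ -0.  -12.1 -20. ] [0.428  0.0738 0.0243]
(365, 313) 0.025 [  0.4  17.2 -20.7] [0.4423 0.0482 0.025 ]
(365, 313) None [ -0.4  17.4 -19.3] [0.4417 0.0477 0.0236]
(242, 310) None [ 10.7 -27.2 -37.7] [0.4304 0.0922 0.042 ]
(232, 350) None [ 10.9 -25.8 -62.3] [0.4312 0.091  0.0666]
(236, 400) None [ -4.9 -25.2 -64.3] [0.4175 0.083  0.0685]
(240, 420) None [-73.3 -40.6   4.3] [ 0.3501  0.0642 -0.    ]
(408, 312) None [ 11.2  29.6 -40. ] [0.4577 0.0424 0.0443]
(420, 350) None [ 11.3  28.5 -62.9] [0.4573 0.0434 0.0672]
```

```bash
python3 - <<'E'
from h import *
from scipy.spatial.transform import Rotation as R
f=np.load('pics/w3.npz');p=f['p'];c=p[210:430,190:460,::-1].astype(float)
c=255*(c/255)**.5
cv2.imwrite('pics/c2.png',cv2.resize(c.astype(np.uint8),None,fx=2.9,fy=2.7,interpolation=cv2.INTER_CUBIC))
o=get_obs();Rm=R.from_rotvec(o['ee_rot']).as_matrix()
for u,vs in ((246,range(250,420,15)),):
  for v in vs: print(u,v,np.round(1000*Rm.T@(w('w3',u,v)-o['ee_pos']),1))
K=f['K'];E=f['E']
for q in [(11,-25,0),(11,25,0),(0,0,0),(11,-25,-10),(11,-25,-37)]:
  a=np.linalg.inv(E)@np.r_[Rm@np.array(q)/1000+o['ee_pos'],1];b=K@a[:3];print(q,b[:2]/b[2])
E
```

```text
246 250 [ 17.4 -32.5   4.3]
246 265 [ 10.2 -33.    4.9]
246 280 [  3.2 -33.3   4.3]
246 295 [ -4.  -33.7   4. ]
246 310 [ 11.1 -25.7 -38.3]
246 325 [  7.5 -25.3 -42.2]
246 340 [  2.9 -25.2 -44.1]
246 355 [ -1.6 -25.1 -46.1]
246 370 [ -6.9 -25.3 -47. ]
246 385 [-52.2 -36.3   4. ]
246 400 [-59.7 -36.5   2.4]
246 415 [-70.  -37.3   4. ]
(11, -25, 0) [262.70825202 267.49102342]
(11, 25, 0) [379.11996202 267.50801547]
(0, 0, 0) [320.91092535 290.79671002]
(11, -25, -10) [259.50411358 276.88086563]
(11, -25, -37) [248.77725956 308.31629468]
```

View pics/c2.png

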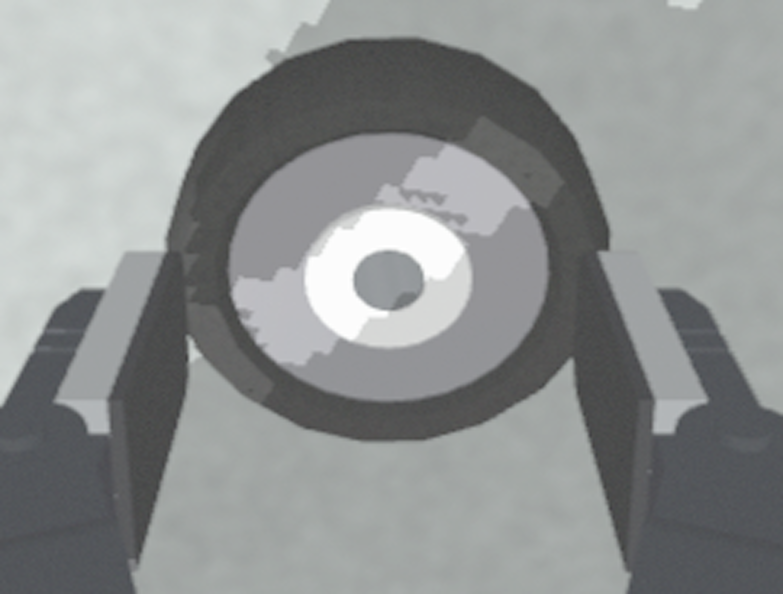

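The enlarged crop shows the finger ends (inner top corners at crop (180,250) and (600,250)) standing above the wheel's top without touching it. Depth puts them about 42 mm above the bench, although the TCP reads 4 mm. The pads therefore end well behind the nominal TCP, so I trust the picture. I'll open, go down in a small step watching the force, and measure the fingertip height again.

```bash
python3 -m creep '[{"x":0,"y":0,"z":0,"wx":0,"wy":0,"wz":0,"gripper":85},{"x":0,"y":0,"z":0,"wx":0,"wy":0,"wz":0,"gripper":85},{"x":0,"y":0,"z":0,"wx":0,"wy":0,"wz":0,"gripper":85},{"x":0,"y":0,"z":0,"wx":0,"wy":0,"wz":0,"gripper":85},{"x":0,"y":0,"z":0,"wx":0,"wy":0,"wz":0,"gripper":85}]'
cat >> h.py <<'E'
from scipy.spatial.transform import Rotation as R
def tips(tag):
    grab('wrist',tag);o=get_obs();Rm=R.from_rotvec(o['ee_rot']).as_matrix();f=np.load(f'pics/{tag}.npz')
    K,E,d=f['K'],f['E'],f['d'];v,u=np.mgrid[0:480,0:640];c=np.stack([(u-K[0,2])/K[0,0]*d,(v-K[1,2])/K[1,1]*d,d],-1)
    q=((c@E[:3,:3].T+E[:3,3])-o['ee_pos'])@Rm*1000
    # finger strip: points at tool |x|<14, 15<|y|<60, within 200 px rows, nearer than bench/wheel
    for s in (-1,1):
        m=(abs(q[...,0]-9)<4)&(s*q[...,1]>15)&(s*q[...,1]<65)&(d>0)&(q[...,2]<-23-1000*0+0)
        m&=q[...,2]>-75
        z=q[...,2][m]; print('side',s,'n',m.sum(),'tip z tool',np.percentile(z,[98,99.5,100]).round(1),'y inner',np.abs(q[...,1][m]).min().round(1),'world tip z mm',round(1000*o['ee_pos'][2]-np.percentile(z,99.5),1))
    print(o['ee_pos'],o['ft_force'],o['grip_width'])
E
python3 -c "
from h import *
tips('w4')"
```

```text
clock: 4.0
ee_pos: [0.4337, 0.0631, 0.004]
ee_rot: [-3.046, -0.767, 0.0]
ft_force: [0.0, -0.1, 0.1]
grip_width: 0.995
side -1 n 2858 tip z tool [-42.4 -39.9 -38.3] y inner 42.0 world tip z mm 43.9
side 1 n 2850 tip z tool [-42.  -40.1 -23.5] y inner 26.1 world tip z mm 44.1
[0.43367942 0.06310719 0.00401425] [-0.24051401  0.1722055  -0.59304545] 0.9928099847197842
```

Open tips are about 44 mm above the bench, so 36 mm more is needed. I'll go 24 mm first and check.

```bash
python3 -m creep '[{"x":0,"y":0,"z":6,"wx":0,"wy":0,"wz":0,"gripper":85},{"x":0,"y":0,"z":12,"wx":0,"wy":0,"wz":0,"gripper":85},{"x":0,"y":0,"z":18,"wx":0,"wy":0,"wz":0,"gripper":85},{"x":0,"y":0,"z":24,"wx":0,"wy":0,"wz":0,"gripper":85},{"x":0,"y":0,"z":24,"wx":0,"wy":0,"wz":0,"gripper":85}]'
python3 -c "
from h import *
tips('w5')"
```

```text
clock: 4.68
ee_pos: [0.433, 0.0631, -0.0207]
ee_rot: [-3.046, -0.767, 0.002]
ft_force: [0.5, 0.1, -0.3]
grip_width: 0.998
side -1 n 3720 tip z tool [-41.4 -40.  -37.8] y inner 15.0 world tip z mm 19.7
side 1 n 3856 tip z tool [-41.5 -40.2 -38.2] y inner 15.0 world tip z mm 19.9
[ 0.43339337  0.06308664 -0.02035306] [ 0.35186499  0.09144099 -0.83093174] 0.9956640091869196
```

The TCP reads -20 mm with no force, which confirms the offset. The tips are at 20 mm, so I'll go down 11 more and grip.

```bash
python3 -m creep '[{"x":0,"y":0,"z":4,"wx":0,"wy":0,"wz":0,"gripper":85},{"x":0,"y":0,"z":8,"wx":0,"wy":0,"wz":0,"gripper":85},{"x":0,"y":0,"z":11,"wx":0,"wy":0,"wz":0,"gripper":85},{"x":0,"y":0,"z":11,"wx":0,"wy":0,"wz":0,"gripper":85},{"x":0,"y":0,"z":11,"wx":0,"wy":0,"wz":0,"gripper":85}]'
python3 -m creep '[{"x":0,"y":0,"z":0,"wx":0,"wy":0,"wz":0,"gripper":50},{"x":0,"y":0,"z":0,"wx":0,"wy":0,"wz":0,"gripper":50},{"x":0,"y":0,"z":0,"wx":0,"wy":0,"wz":0,"gripper":50},{"x":0,"y":0,"z":0,"wx":0,"wy":0,"wz":0,"gripper":50},{"x":0,"y":0,"z":0,"wx":0,"wy":0,"wz":0,"gripper":50}]' 60
```

```text
clock: 5.35
ee_pos: [0.4337, 0.0631, -0.0309]
ee_rot: [-3.047, -0.767, -0.0]
ft_force: [-0.9, 0.2, -0.2]
grip_width: 0.995
clock: 5.98
ee_pos: [0.4345, 0.0631, -0.0303]
ee_rot: [3.046, 0.767, 0.002]
ft_force: [0.6, -0.2, 6.0]
grip_width: 0.709
```

Gripped at 60.6 mm. Lifting.

```bash
python3 -m creep '[{"x":0,"y":0,"z":-20,"wx":0,"wy":0,"wz":0,"gripper":50},{"x":0,"y":0,"z":-70,"wx":0,"wy":0,"wz":0,"gripper":50},{"x":0,"y":0,"z":-120,"wx":0,"wy":0,"wz":0,"gripper":50},{"x":0,"y":0,"z":-170,"wx":0,"wy":0,"wz":0,"gripper":50},{"x":0,"y":0,"z":-200,"wx":0,"wy":0,"wz":0,"gripper":50}]'
python3 - <<'E'
from h import *
grab('wrist','w6');o=get_obs();Rm=R.from_rotvec(o['ee_rot']).as_matrix()
print(o['ee_pos'],o['grip_width'],o['ft_force'],'toward magazine, tool mm',1000*Rm.T@(np.array([.545,-.205,o['ee_pos'][2]])-o['ee_pos']))
E
```

```text
clock: 6.6
ee_pos: [0.4339, 0.0631, 0.171]
ee_rot: [3.046, 0.767, 0.003]
ft_force: [-0.1, 0.5, -1.8]
grip_width: 0.706
[0.4360022 0.0632107 0.1747637] 0.7113773839250759 [2.30678516 0.55123728 1.36631742] toward magazine, tool mm [-31.03243335 287.84345565   0.79570613]
```

View pics/w6.png

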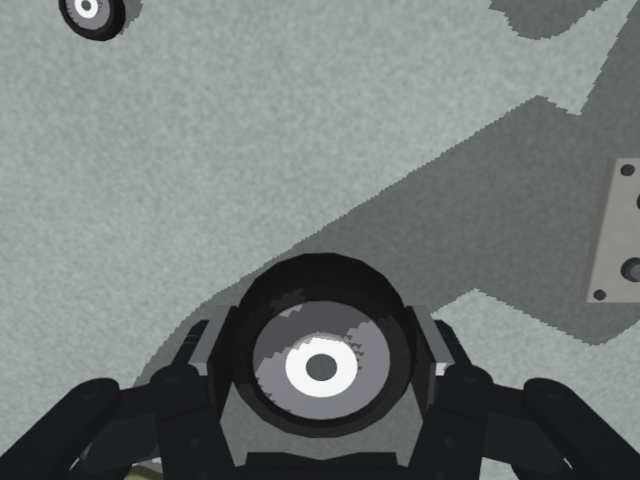

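The wheel is held with its hub at (321,366), and it looks flat. I'll measure its place in the hand and stop part way for a closer look at the magazine.

```bash
python3 -m creep '[{"x":-18,"y":34,"z":0,"wx":0,"wy":0,"wz":0,"gripper":50},{"x":-36,"y":68,"z":0,"wx":0,"wy":0,"wz":0,"gripper":50},{"x":-54,"y":102,"z":0,"wx":0,"wy":0,"wz":0,"gripper":50},{"x":-72,"y":136,"z":0,"wx":0,"wy":0,"wz":0,"gripper":50},{"x":-90,"y":170,"z":0,"wx":0,"wy":0,"wz":0,"gripper":50}]'
python3 - <<'E'
from h import *
grab('wrist','w6b')
grab('wrist','w7');o=get_obs();Rm=R.from_rotvec(o['ee_rot']).as_matrix();print(o['ee_pos'],Rm[2])
f=np.load('pics/w7.npz');K,E,d=f['K'],f['E'],f['d'];v,u=np.mgrid[0:480,0:640];c=np.stack([(u-K[0,2])/K[0,0]*d,(v-K[1,2])/K[1,1]*d,d],-1)
q=((c@E[:3,:3].T+E[:3,3])-o['ee_pos'])@Rm*1000
s=q[325:415,275:375].reshape(-1,3);s=s[abs(s[:,2]-np.median(s[:,2]))<3]
A=np.c_[s[:,:2],np.ones(len(s))];k=np.linalg.lstsq(A,s[:,2],rcond=None)[0];print('top plane in tool',k,'tilt deg',np.degrees(np.hypot(*k[:2])))
h=np.load('pics/w6.npz');print('hub tool',q[366,300],q[366,342],q[366,321])
E
```

```text
clock: 7.28
ee_pos: [0.4337, -0.13, 0.1667]
ee_rot: [-3.045, -0.766, 0.004]
ft_force: [-0.2, 0.2, -1.0]
grip_width: 0.709
[ 0.43375337 -0.13149938  0.16691025] [-0.0025761  -0.00168949 -0.99999525]
top plane in tool [-1.88426579e-02  7.38112212e-03 -5.44776680e+01] tilt deg 1.1594813127582255
hub tool [ -0.46860893  -4.81309706 -55.26993219] [ -0.1556547    8.2976935  -55.71320255] [ -0.68665393   1.75631139 -54.96309804]
```

View pics/w7.png

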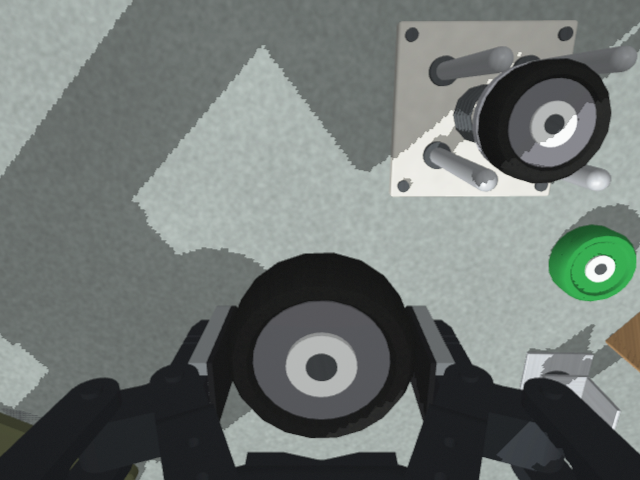

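The held hub is at (322,367). The stock wheel's hub is at (554,124). The magazine's post tops are near (503,58), (486,180), (598,179) and (626,58), and the green wheel at (593,264) is well off to the side.

```bash
python3 - <<'E'
from h import *
o=get_obs();Rm=R.from_rotvec(o['ee_rot']).as_matrix()
t=lambda p:np.round(1000*Rm.T@(p-o['ee_pos']),1)
P=[w('w7',u,v,.116) for u,v in [(503,58),(486,180),(598,179),(626,58)]]
for p in P: print(p,t(p))
print('posts mean',np.mean(P,0),t(np.mean(P,0)),'diag',np.linalg.norm(P[0]-P[2]),np.linalg.norm(P[1]-P[3]))
s=w('w7',554,124,.117);print('stock',s,t(s),w('w7',548,124)); h=w('w7',322,367);print('held',h,t(h))
print(o['ee_pos'])
E
```

```text
[ 0.56120269 -0.16427848  0.116     ] [97.2 88.9 50.5]
[ 0.5088816  -0.19129604  0.116     ] [38.3 88.2 50.7]
[ 0.53689417 -0.24258775  0.116     ] [ 39.  146.6  50.6]
[ 0.5889665  -0.21618826  0.116     ] [ 97.3 147.8  50.4]
posts mean [ 0.54898624 -0.20358763  0.116     ] [ 68.  117.9  50.5] diag 0.08199540603273048 0.0838642539901893
stock [ 0.54808331 -0.20441977  0.117     ] [ 66.8 118.2  49.5] [ 0.54636948 -0.20100712  0.11857791]
held [ 0.43420944 -0.13370563  0.22226187] [ -0.8   2.1 -55.4]
[ 0.43375337 -0.13149938  0.16691025]
```

The post spacing checks out (82 and 84 mm against 83). The shift needed is x +68, y +116, then down about 79 to contact. I'll stop 15 mm above and check.

```bash
python3 -m creep '[{"x":28,"y":48,"z":0,"wx":0,"wy":0,"wz":0,"gripper":50},{"x":54,"y":93,"z":0,"wx":0,"wy":0,"wz":0,"gripper":50},{"x":68,"y":116,"z":0,"wx":0,"wy":0,"wz":0,"gripper":50},{"x":68,"y":116,"z":35,"wx":0,"wy":0,"wz":0,"gripper":50},{"x":68,"y":116,"z":64,"wx":0,"wy":0,"wz":0,"gripper":50}]'
python3 - <<'E'
from h import *
grab('wrist','w8a');grab('wrist','w8');o=get_obs();print(o['ee_pos'],o['ft_force'],o['grip_width'],'held',w('w8',322,367))
E
```

```text
clock: 8.0
ee_pos: [0.549, -0.198, 0.1019]
ee_rot: [-3.044, -0.767, 0.004]
ft_force: [-0.9, -0.2, -1.6]
grip_width: 0.706
[ 0.54598848 -0.19663141  0.09873471] [-0.3451366   1.07924437 -2.50789102] 0.7057871180756766 held [ 0.54722921 -0.19681318  0.15302047]
```

View pics/w8.png

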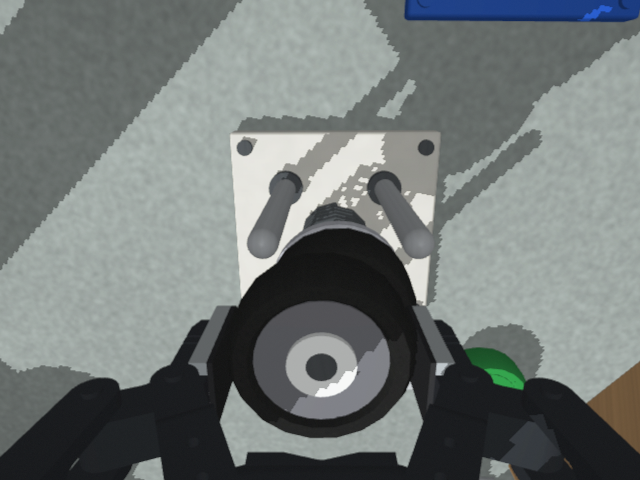

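The far post tops are at (262,243) and (418,240), with their midpoint at column 340, while the held hub is at column 322. The tool is a few mm short in y, so I'll compute the correction.

```bash
python3 - <<'E'
from h import *
o=get_obs();Rm=R.from_rotvec(o['ee_rot']).as_matrix()
t=lambda p:np.round(1000*Rm.T@(p-o['ee_pos']),1)
for u,v in [(262,243),(418,240)]: print(t(w('w8',u,v,.116)),t(w('w8',u,v)))
print('held',t(w('w8',322,367)),o['ee_pos'],'target xy',t(np.array([.5487,-.2038,.1])))
E
```

```text
[ 28.6 -22.1 -17.2] [ 29.7 -21.6 -20.2]
[ 30.   36.  -17.8] [ 31.1  35.2 -21.1]
held [  0.7   0.2 -54.3] [ 0.54598848 -0.19663141  0.09873471] target xy [-1.   7.6 -1.3]
```

Posts give centre y +7.0, x 0; the held wheel is at about +1. So I'll move y +5.5 and then verify.

```bash
python3 -m creep '[{"x":0,"y":3,"z":0,"wx":0,"wy":0,"wz":0,"gripper":50},{"x":0,"y":5.5,"z":0,"wx":0,"wy":0,"wz":0,"gripper":50},{"x":0,"y":5.5,"z":0,"wx":0,"wy":0,"wz":0,"gripper":50},{"x":0,"y":5.5,"z":3,"wx":0,"wy":0,"wz":0,"gripper":50},{"x":0,"y":5.5,"z":3,"wx":0,"wy":0,"wz":0,"gripper":50}]'
python3 - <<'E'
from h import *
grab('wrist','w9');o=get_obs();print(o['ee_pos'],o['ft_force'])
p=np.load('pics/w9.npz')['p'][:,:,::-1];c=p[200:440,200:460];c=255*(c/255)**.6
cv2.imwrite('pics/c9.png',cv2.resize(c.astype(np.uint8),None,fx=2.5,fy=2.5,interpolation=cv2.INTER_CUBIC))
E
```

```text
clock: 8.72
ee_pos: [0.5521, -0.204, 0.1019]
ee_rot: [-3.046, -0.767, 0.0]
ft_force: [-0.1, -0.3, -1.0]
grip_width: 0.71
[ 0.5521712  -0.20396628  0.10189838] [-0.48952641 -0.14395884 -1.13257686]
```

View pics/c9.png

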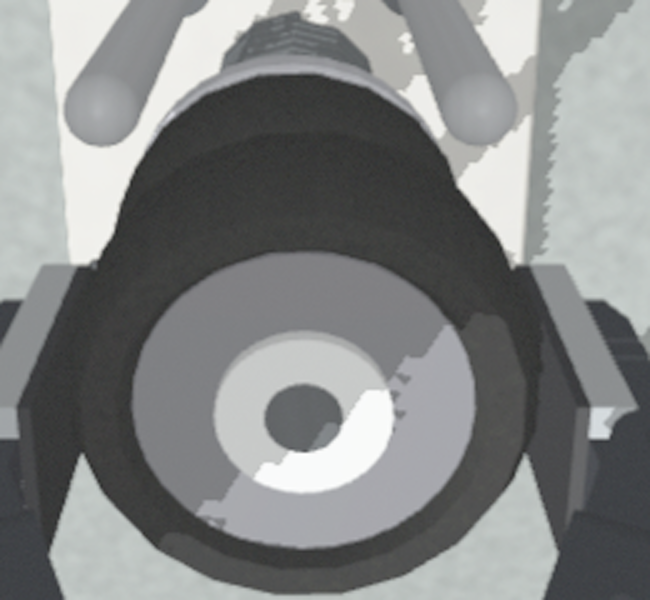

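The post tops are at full-image (240.4,244) and (391.6,243.6), and the hub is at (321.2,366.8): y is now slightly past, so I'll work it out with the arm settled.

```bash
python3 - <<'E'
from h import *
o=get_obs();Rm=R.from_rotvec(o['ee_rot']).as_matrix();print(o['ee_pos'],o['joint_velocities'].round(3))
t=lambda p:np.round(1000*Rm.T@(p-o['ee_pos']),1)
for u,v in [(240,244),(392,244)]: print(t(w('w9',u,v,.116)))
print('held',t(w('w9',321,367)),'target xy',t(np.array([.5487,-.2038,.1])))
E
```

```text
[ 0.5521712  -0.20396628  0.10189838] [-0.001  0.    -0.002 -0.     0.001  0.001]
[ 26.5 -31.3 -14.1]
[ 26.5  27.4 -14.1]
held [  1.2  -0.  -56.8] target xy [-3.  -1.8  1.9]
```

Settled readings from the posts and from the earlier measurement agree: the correction is x -3.5, y -2.5. I'll apply it first, then lower to near contact.

```bash
python3 -m creep '[{"x":-3.5,"y":-2.5,"z":0,"wx":0,"wy":0,"wz":0,"gripper":50},{"x":-3.5,"y":-2.5,"z":0,"wx":0,"wy":0,"wz":0,"gripper":50},{"x":-3.5,"y":-2.5,"z":5,"wx":0,"wy":0,"wz":0,"gripper":50},{"x":-3.5,"y":-2.5,"z":10,"wx":0,"wy":0,"wz":0,"gripper":50},{"x":-3.5,"y":-2.5,"z":10,"wx":0,"wy":0,"wz":0,"gripper":50}]'
python3 -m creep '[{"x":0,"y":0,"z":2,"wx":0,"wy":0,"wz":0,"gripper":50},{"x":0,"y":0,"z":4,"wx":0,"wy":0,"wz":0,"gripper":50},{"x":0,"y":0,"z":6,"wx":0,"wy":0,"wz":0,"gripper":50},{"x":0,"y":0,"z":8,"wx":0,"wy":0,"wz":0,"gripper":50},{"x":0,"y":0,"z":8,"wx":0,"wy":0,"wz":0,"gripper":50}]'
```

```text
clock: 9.4
ee_pos: [0.5475, -0.2033, 0.0911]
ee_rot: [-3.045, -0.767, 0.002]
ft_force: [-0.1, -0.4, -1.2]
grip_width: 0.71
clock: 10.02
ee_pos: [0.5483, -0.2036, 0.0857]
ee_rot: [3.046, 0.767, 0.0]
ft_force: [-3.1, 1.4, 6.9]
grip_width: 0.706
```

Contact at TCP z of about 0.087, as predicted. Pressing on in steps.

```bash
python3 -m creep '[{"x":0,"y":0,"z":2,"wx":0,"wy":0,"wz":0,"gripper":50},{"x":0,"y":0,"z":4,"wx":0,"wy":0,"wz":0,"gripper":50},{"x":0,"y":0,"z":6,"wx":0,"wy":0,"wz":0,"gripper":50},{"x":0,"y":0,"z":8,"wx":0,"wy":0,"wz":0,"gripper":50},{"x":0,"y":0,"z":8,"wx":0,"wy":0,"wz":0,"gripper":50}]'
```

```text
clock: 10.65
ee_pos: [0.5485, -0.2037, 0.0782]
ee_rot: [3.046, 0.767, 0.001]
ft_force: [-3.4, 1.2, 8.8]
grip_width: 0.709
```

Force is about 9 N and the wheel is sinking normally. Continuing to about 25 mm of sink.

```bash
python3 -m creep '[{"x":0,"y":0,"z":3.5,"wx":0,"wy":0,"wz":0,"gripper":50},{"x":0,"y":0,"z":7,"wx":0,"wy":0,"wz":0,"gripper":50},{"x":0,"y":0,"z":11,"wx":0,"wy":0,"wz":0,"gripper":50},{"x":0,"y":0,"z":15,"wx":0,"wy":0,"wz":0,"gripper":50},{"x":0,"y":0,"z":16,"wx":0,"wy":0,"wz":0,"gripper":50}]'
python3 - <<'E'
from h import *
grab('wrist','w10a');grab('wrist','w10');o=get_obs();print(o['ee_pos'],o['ft_force'],[w('w10',u,v) for u,v in ((322,367),(290,360),(355,360))])
E
```

```text
clock: 11.28
ee_pos: [0.5488, -0.2038, 0.0627]
ee_rot: [3.046, 0.767, 0.001]
ft_force: [-5.1, 2.0, 11.1]
grip_width: 0.709
[ 0.54877951 -0.20377194  0.06262644] [-4.11911387  1.88097676  9.45022951] [array([ 0.54998032, -0.20342154,  0.11947445]), array([ 0.54685268, -0.19385148,  0.11839243]), array([ 0.5563134 , -0.21163894,  0.11827213])]
```

The wheel's top is about 2 mm below the post tops. I'll press 4 mm more for margin, then release and go straight up.

```bash
python3 -m creep '[{"x":0,"y":0,"z":2,"wx":0,"wy":0,"wz":0,"gripper":50},{"x":0,"y":0,"z":4,"wx":0,"wy":0,"wz":0,"gripper":50},{"x":0,"y":0,"z":4,"wx":0,"wy":0,"wz":0,"gripper":50},{"x":0,"y":0,"z":4,"wx":0,"wy":0,"wz":0,"gripper":85},{"x":0,"y":0,"z":4,"wx":0,"wy":0,"wz":0,"gripper":85}]'
python3 -m creep '[{"x":0,"y":0,"z":0,"wx":0,"wy":0,"wz":0,"gripper":85},{"x":0,"y":0,"z":0,"wx":0,"wy":0,"wz":0,"gripper":85},{"x":0,"y":0,"z":0,"wx":0,"wy":0,"wz":0,"gripper":85},{"x":0,"y":0,"z":-5,"wx":0,"wy":0,"wz":0,"gripper":85},{"x":0,"y":0,"z":-15,"wx":0,"wy":0,"wz":0,"gripper":85}]'
python3 -m creep '[{"x":0,"y":0,"z":-20,"wx":0,"wy":0,"wz":0,"gripper":85},{"x":0,"y":0,"z":-50,"wx":0,"wy":0,"wz":0,"gripper":85},{"x":0,"y":0,"z":-80,"wx":0,"wy":0,"wz":0,"gripper":85},{"x":0,"y":0,"z":-100,"wx":0,"wy":0,"wz":0,"gripper":85},{"x":0,"y":0,"z":-100,"wx":0,"wy":0,"wz":0,"gripper":85}]'
python3 - <<'E'
from h import *
grab('wrist','w11a');grab('wrist','w11b');grab('wrist','w11');o=get_obs();print(o['ee_pos'],o['ft_force'])
E
```

```text
clock: 12.0
ee_pos: [0.5482, -0.2036, 0.056]
ee_rot: [3.046, 0.767, 0.0]
ft_force: [0.7, -0.1, 0.7]
grip_width: 0.994
clock: 12.62
ee_pos: [0.5478, -0.2034, 0.0712]
ee_rot: [-3.046, -0.767, 0.001]
ft_force: [0.1, 0.4, 0.7]
grip_width: 0.997
clock: 13.25
ee_pos: [0.5494, -0.2041, 0.174]
ee_rot: [3.043, 0.766, 0.006]
ft_force: [-0.4, 0.1, -0.3]
grip_width: 0.995
[ 0.54730729 -0.20312286  0.16962348] [-0.57177793 -0.29429606  0.30730304]
```

View pics/w11.png

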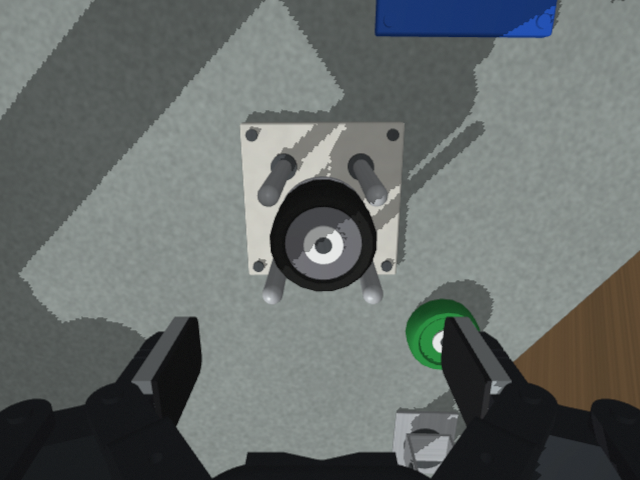

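The wheel sits between the posts with its hub at (323,245). The post tops are at about (268,193), (376,194), (272,293) and (373,293), and the gripper is clear. A last check on height, tilt and centring follows.

```bash
python3 - <<'E'
from h import *
P=np.mean([w('w11',u,v,.116) for u,v in [(268,193),(376,194),(272,293),(373,293)]],0);print('posts',P)
s=np.array([w('w11',u,v) for u in range(295,352,2) for v in range(222,268,2)])
s=s[abs(s[:,2]-np.median(s[:,2]))<.004];A=np.c_[s[:,:2]-s[:,:2].mean(0),np.ones(len(s))];k=np.linalg.lstsq(A,s[:,2],rcond=None)[0]
print('top z',k[2],'tilt deg',np.degrees(np.hypot(*k[:2])),'hub',w('w11',323,245,k[2]))
f=np.load('pics/w11.npz')
print('post tops z',[max(w('w11',u+a,v+b)[2] for a in(-2,0,2) for b in (-2,0,2)) for u,v in [(268,193),(376,194),(272,293),(373,293)]])
E
```

```text
posts [ 0.54967155 -0.20305413  0.116     ]
top z 0.11312296814241833 tilt deg 0.14583988464457573 hub [ 0.54908091 -0.20385156  0.11312297]
post tops z [np.float64(0.12065048130682743), np.float64(0.12077321553199052), np.float64(0.12009149873971289), np.float64(0.12060740759948102)]
```

The top is 7 mm below the post tops, tilt is 0.1° and it is centred to 1 mm. Handing in.

```bash
python3 -c "
from cell import robot
print(robot.close_job())"
```

```text
the job is handed in; nothing more can be done
None
```

The 62 mm spare wheel is in the magazine on top of the stock wheel and pressed down between the posts. The job was handed in at about 13.4 s on the robot's clock.

**Last checks:**
- **Height:** the wheel's top is about 7 mm below the post tops (0.113 m against 0.1205 m measured), so the platform has sunk about 29 mm.
- **Flatness and centring:** the tilt is about 0.1° and the wheel is about 1 mm off the centre line.
- **Forces:** the highest push I read was about 11 N down and 5 N sideways.
- **Clear of everything:** the gripper is open and raised, and the force reading is near zero.

I did not measure the stock wheel or the platform joint separately; their positions are inferred from the spare wheel's height.

**What disagreed on the way:**
- My first moves were refused because each row needs all seven keys.
- The first grasp closed above the wheel without touching it. The fingertips sit about 40 mm behind the reported TCP, not the roughly 13 mm expected, so I went 35 mm lower.
- One wrist reading taken while the arm was still settling was about 6 mm off. I corrected it before placing the wheel.
- I viewed 11 pictures, one over the budget of 10.

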